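# Ready the belt grinder head for a new belt and hold its tension arm back

## Robot

A 6-joint arm with a two-finger parallel gripper is mounted at the origin on a cart in front of the work surface, level with it; the furniture and walls round the work are solid. World frame = base frame: x ahead of the robot, y to its left, z up, the work surface at z = 0. Lengths are in m, angles in rad, forces in N, time in s.
With the tool pointing down it reaches from about 0.375 to 0.975 m from the base axis. Payload 3.8 kg.
Tool frame: the origin (TCP) lies at the very end of the fingers, on their centre line; the grasp point (between the pads) lies 19 mm behind it (robot.hold_point_z is the distance from the TCP to the grasp point, in m); z points along the fingers, y is the line along which they close (so a half turn about z gives the same grasp; the last joint's range is limited). The gripper opens to 88 mm and grips with 3 to 60 N. Pads are 18 mm wide; open, the fingers measure 123 mm over their backs; the gripper's body (75 mm by 187 mm) begins 45 mm behind the grasp point.
Start: joints at [1.139, 0.264, 1.604, -0, 1.274, -0.037], TCP at [0.26, 0.623, 0.239] pointing down, gripper open.
Joint ranges: [-2.63, 2.63], [-0.94, 2.18], [0.31, 2.57], [-1.31, 4.45], [0, 2.66], [-2.55, 2.55]. Speed limits (rad/s): [2.57, 2.57, 3.14, 3.14, 3.14, 3.14].

## Interface

Orientations are given as a unit quaternion [x, y, z, w].
In Python, from cell import robot gives the robot as it stands.
- The arm moves only by the tool move_arm, never from a script. Its argument "targets" is a list that holds one entry, the list of rows, each a list of 5 numbers: the shift along the tool's x, y, z in cm, then the turn about the tool's z in rad, then the finger opening in cm, from 0 to 8.81. In form: [[[dx, dy, dz, yaw, claw], ...]]. A call has 1 to 8 rows; each row is the pose to reach, as a shift and turn from the pose commanded when the call began, along the tool's axes at that moment; what a row does not reach only later rows make up. A row lasts 1/8 s, in which the tool goes at most 62.5 mm and 10.7 degrees, less where a joint would pass 70% of its speed; a pose out of reach is approached as far as the arm can. A call with a gripper value outside its range is refused whole. The fingers move at their own pace and stop on an object; "squeeze" is the grip in N (left out, the last holds). Time passes only in rows, so rows that repeat a pose let the fingers close. It gives the time, the measured TCP pose, the force, the opening and the grip force at its end, in the units of the state.
- robot.get_obs(): the state, without advancing time (a new reading comes with each control period).
- robot.capture(name): name is "scene" or "side" or "wrist"; returns a dict with "color" (480x640x3 uint8, red, green, blue), "z_map" (480x640 float32, m along the optical axis (not along the pixel's ray), 0 where there is no reading), "K" (3x3 intrinsics, pixels), "rvec" (rotation vector, rad) and "tvec" (3), from world to camera coordinates, as OpenCV has them. Camera axes: x right, y down, z forward; pixel columns grow to the right and rows downward; lengths in m; the calibration is good to about 2 mm. The wrist camera is an equidistant fisheye: a pixel r from the principal point sees the ray r / f radians off the axis. A picture is of the moment at which its call begins.
- robot.sign_off(): hands the job in; it is judged then, once.
The state is a dict: "time": time; "joint_pos": joint angles; "qd": joint speeds; "joint_efforts": joint torques, N m; "tcp_pos": TCP position; "orientation": TCP orientation; "force": force on the tool from outside, world axes, zero at the start; "moment": the same for the moment, N m; "opening": finger opening in m; "finger_force": force on a finger pad.
Only numpy, scipy, OpenCV 4.12 (cv2) and the standard library are available. Lean on these libraries where they do the work, as an engineer would, in place of code of your own. Each camera call takes 0.05 s, during which the arm holds its last target. There are 200 camera calls.

## Task

Ready the belt grinder head on the bench for a new belt: slide its guide carriage along the rail until the carriage's pointer stands opposite the pointer of the small index block. Then take the sprung tension arm by its upright black handle, swing it forward (towards the robot) against its spring until it is fully home on its stop pin, and hold it there: the program finishes while still holding it, because the arm springs back when let go. Leave the bolt, the tape measure and the round flange where they are.

Things in the scene. Friction and masses are not known exactly. Their poses are not given: they have to be found in the camera images.
- grinder_frame: the belt grinder head's grey base plate, fixed to the bench, 200 x 340 x 12 mm; origin at the centre of its underside, on the bench top. In its frame: x points away from the robot (when unturned), y to the left, along the guide rail. The rail (26 mm wide, 250 mm long) runs along y at x = -40 mm; a black drive wheel 78 mm across and 77 mm high stands at x = 35, y = -105 mm; the tension arm's pivot is at x = 15, y = 30 mm
- carriage (a joint): travel of the guide carriage along the rail, m: 0 at the right end (carriage centre at frame y = -85 mm), 0.17 at the left end; grows towards the frame's +y. About 2.5 N of friction; it stays where it is left
- carriage_grip (a point): middle of the carriage's black upright grip fin, 63 mm above the bench: the fin is 14 mm thick along the rail, 22 mm across it, and rises from the aluminium carriage block (44 mm across x 40 mm along the rail, top 39 mm above the bench) to 80 mm above the bench. Axes as those of grinder_frame
- carriage_pointer (a point): tip of the carriage's small dark pointer, on the carriage's centre line, at its front (robot) side, 22 mm above the bench. Axes as those of grinder_frame
- index_block: small steel block, 18 x 20 x 12 mm, fixed on the front lip of the base plate, with a small dark pointer 3 mm wide towards the rail on its centre line; origin at the centre line of its underside, 12 mm above the bench; axes as those of grinder_frame. The carriage must stand so that its pointer has the same y as this origin, in this frame
- tension_arm (a joint): angle of the sprung tension arm, rad: 0 at rest (its spring holds it there, on the rest pin), 0.90 fully home on the stop pin; grows anticlockwise seen from above. At 0 the arm points 60 degrees anticlockwise from the frame's +x, at 0.90 it points 112 degrees from it, so the handle comes round towards the robot. Spring torque 0.4 N m at rest, 1.3 N m at the stop (about 3 N and 10 N at the handle)
- pivot_axis (a point): the tension arm's vertical pivot axis, 22 mm above the bench; its x axis runs along the arm to the handle. The arm is a steel bar 22 mm wide, top 32 mm above the bench, that carries an aluminium idler wheel 49 mm across, 66 mm from the pivot, top 66 mm above the bench; a dark cap of 30 mm diameter on the pivot reaches 70 mm
- handle_mid (a point): point on the axis of the upright handle, 82 mm above the bench and 135 mm from the arm's pivot; it moves with the arm
- tension_handle: the upright round black handle at the end of the tension arm, a sleeve that turns freely on its spindle: 22 mm in diameter, from 42 to 102 mm above the bench, origin at its foot on the arm 32 mm above the bench
- hex_bolt: loose steel hex bolt standing on its head on the base plate, 18 x 20 x 50 mm, origin at the centre of its underside; leave alone
- tape: loose yellow tape measure standing on the bench behind the base plate, 37 x 83 x 64 mm, origin at the centre of its underside; leave alone
- flange_loose: loose round drilled flange lying on the bench left of the base plate, 92 mm across, 10 mm thick, origin at the centre of its underside; leave alone

How it is judged:
By the outcome, as a careful person would: the job done as asked, in the order asked, and still so for the second after the job is handed in, while the arm keeps its last pose, push and grip.
It also fails if it takes over 46 s, if anything falls off the work surface, if the arm or the gripper's body presses on something with over 40 N, if the wrist force passes 120 N, or if a joint passes its speed limit or range.

## Working session

There is one attempt and no reset: what is moved stays moved. The work goes in short steps, Python scripts to look and compute and a tool call to move; the robot and the scene stay as the last step left them, time stands still between calls to the robot, and variables do not carry over. Pictures are saved under pics/ and viewed, at most 10 in all, crops included, and the job is handed in when it is done.

Besides the shell and the picture viewer there is one more tool, called after ">>>" as name(argument=value, ...), one argument or row to a line, values as JSON. move_arm: Moves the arm, as the interface text tells. Its arguments: {"type":"object","properties":{"targets":{"type":"array","items":{"type":"array","items":{"type":"array","items":{"type":"number"}}}},"squeeze":{"type":"number"}},"required":["targets"]}

```bash
mkdir -p pics; ls; cat > h.py <<'E'
import numpy as np, cv2
from cell import robot
def cap(n):
    c=robot.capture(n); c['R']=cv2.Rodrigues(np.array(c['rvec'],float))[0]; c['t']=np.array(c['tvec'],float).ravel(); np.savez(f'{n}.npz',**c); return c
def load(n):
    return dict(np.load(f'{n}.npz'))
def cloud(c):
    z=c['z_map']; v,u=np.mgrid[:480,:640]; K=c['K']
    p=np.stack([(u-K[0,2])/K[0,0]*z,(v-K[1,2])/K[1,1]*z,z],-1)
    return (p-c['t'])@c['R']
def proj(c,P):
    q=c['R']@np.array(P)+c['t']; q=c['K']@q; return q[:2]/q[2]
def ray(c,u,v,h):
    d=c['R'].T@np.linalg.inv(c['K'])@np.array([u,v,1.]); o=-c['R'].T@c['t']
    return o+d*(h-o[2])/d[2]
E
python3 - <<'E'
from h import *
for n in('scene','side'):
    c=cap(n); cv2.imwrite(f'pics/{n}0.png',c['color'][...,::-1]); print(n,-c['R'].T@c['t'],c['K'][0,0])
print(robot.get_obs())
E
```

```text
pics
scene [ 0.00880976 -0.28407334  0.77191748] 532.2086721592502
side [ 0.16914701 -0.59400627  0.45463313] 435.6851227595266
{'time': 0.1, 'joint_pos': array([ 1.13912041e+00,  2.64666885e-01,  1.60520625e+00,  1.66724408e-06,
        1.27370509e+00, -3.68972821e-02]), 'qd': array([-0.00063531,  0.00070723, -0.00334796, -0.00011284,  0.00127085,
        0.00056785]), 'joint_efforts': array([ 8.88517292e-06, -5.03615642e+01, -3.58072972e+01,  7.30199344e-02,
        2.32577522e-02, -6.09171047e-05]), 'tcp_pos': array([0.25934353, 0.62250817, 0.23753672]), 'orientation': array([ 1.96110155e-01,  9.80581369e-01, -9.65476540e-04, -2.31249078e-04]), 'force': array([-0.02285308,  0.01990623, -0.0787527 ]), 'moment': array([ 0.03601631,  0.03082011, -0.05141027]), 'finger_force': 0.0, 'opening': 0.08806663520364016}
```

View pics/scene0.png

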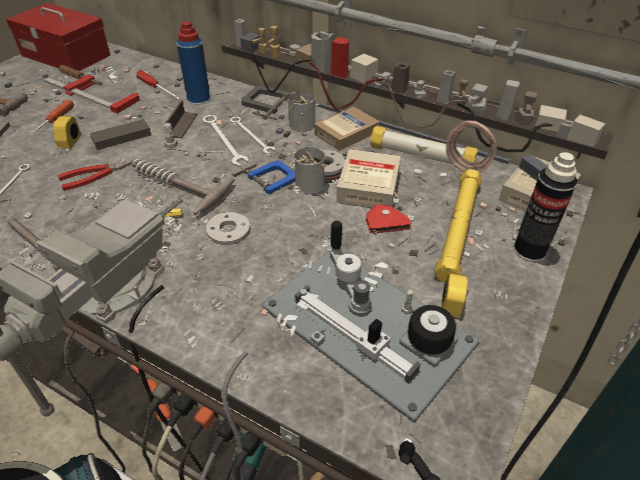

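View pics/side0.png

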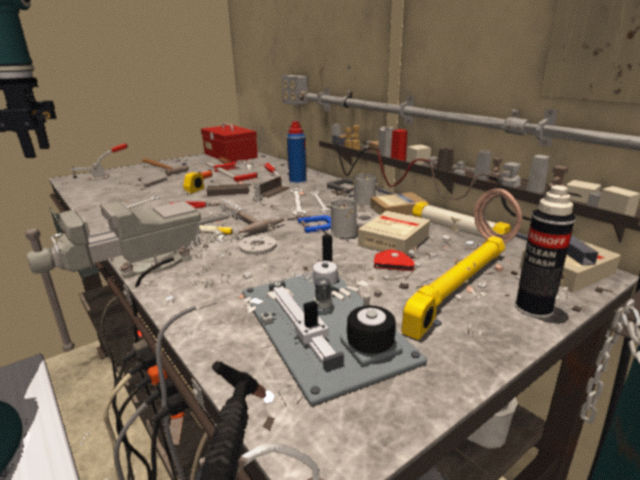

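The scene view shows the plate with corners near (265,304), (413,412) and (478,342). The fin is at (375,330), the index block at (318,337), the handle at (336,235) and the wheel at (432,328).

```bash
cat > m.py <<'E'
from h import *
c=load('scene'); P=cloud(c)
hsv=cv2.cvtColor(c['color'],cv2.COLOR_RGB2HSV)
roi=np.zeros((480,640),bool); roi[215:425,250:490]=1
print('plate col',c['color'][360,350],'bench z',np.median(P[430:450,250:300,2]))
m=roi&(abs(P[...,2]-.012)<.006)&(hsv[...,0]>85)&(hsv[...,0]<125)&(hsv[...,1]>25)
m=cv2.morphologyEx(m.astype('uint8'),cv2.MORPH_OPEN,np.ones((3,3)))
n,l,s,_=cv2.connectedComponentsWithStats(m); k=1+s[1:,4].argmax(); m=l==k
pts=P[m][:,:2]
r=cv2.minAreaRect((pts*1000).astype('float32')); print('plate',r, np.median(P[m][:,2]))
b=cv2.boxPoints(r)
# long edge direction = y
e=[b[1]-b[0],b[2]-b[1]]; e=max(e,key=np.linalg.norm); e=e/np.linalg.norm(e); e=e if e[1]>0 else -e
yaw=np.arctan2(-e[0],e[1]); o=np.array(r[0])/1000; print('o',o,'yaw',yaw)
R=np.array([[np.cos(yaw),-np.sin(yaw)],[np.sin(yaw),np.cos(yaw)]])
F=np.dstack([(P[...,:2]-o)@R,P[...,2]])
def rep(nm,q): 
    print(nm,q.sum(), F[q].min(0).round(4),F[q].max(0).round(4),np.median(F[q],0).round(4)) if q.any() else print(nm,'none')
x,y,z=F[...,0],F[...,1],F[...,2]
rep('index',roi&(x<-.062)&(x>-.11)&(abs(y)<.16)&(z>.018)&(z<.03))
rep('indextop',roi&(x<-.065)&(x>-.11)&(abs(y)<.16)&(z>.0215)&(z<.03))
rep('fin',roi&(abs(x+.04)<.03)&(abs(y)<.13)&(z>.05))
rep('fintop',roi&(abs(x+.04)<.03)&(abs(y)<.13)&(z>.076))
rep('wheel',roi&(abs(x-.035)<.06)&(abs(y+.105)<.06)&(z>.07))
rep('handle',roi&(x>0)&(y>.06)&(z>.075)&(z<.11))
rep('pivotcap',roi&(abs(x-.015)<.03)&(abs(y-.03)<.03)&(z>.062))
rep('bolt',roi&(x>.0)&(abs(y+.03)<.04)&(z>.025)&(z<.07))
im=c['color'][225:425,250:490,::-1]; cv2.imwrite('pics/crop.png',cv2.resize(im,None,fx=3,fy=3,interpolation=cv2.INTER_CUBIC))
E
python3 m.py
```

```text
plate col [136 139 132] bench z -0.05876859104841138Traceback (most recent call last):
  File "m.py", line 8, in <module>
    n,l,s,_=cv2.connectedComponentsWithStats(m); k=1+s[1:,4].argmax(); m=l==k
                                                     ~~~~~~~~~~~~~~^^
ValueError: attempt to get argmax of an empty sequence
```

```bash
python3 - <<'E'
from h import *
c=load('scene');P=cloud(c);hsv=cv2.cvtColor(c['color'],cv2.COLOR_RGB2HSV)
for u,v in((340,355),(400,385),(400,395),(285,300),(380,300),(450,350),(230,280),(500,330)): print(u,v,c['color'][v,u],hsv[v,u],P[v,u].round(4))
im=c['color'][225:425,250:490,::-1]; cv2.imwrite('pics/crop.png',cv2.resize(im,None,fx=3,fy=3,interpolation=cv2.INTER_CUBIC))
E
```

```text
340 355 [138 141 135] [ 45  11 141] [ 0.4719 -0.0655  0.011 ]
400 385 [134 137 131] [ 45  11 137] [ 0.4694 -0.1762  0.0119]
400 395 [136 137 131] [ 35  11 137] [ 0.4545 -0.183   0.0091]
285 300 [139 143 137] [ 50  11 143] [0.5246 0.0772 0.0142]
380 300 [142 145 139] [ 45  11 145] [ 0.6137 -0.0734  0.0118]
450 350 [66 67 64] [40 11 67] [ 0.5751 -0.2232  0.0097]
230 280 [132 124 114] [ 17  35 132] [ 0.5243  0.2036 -0.0014]
500 330 [137 129 118] [ 17  35 137] [ 6.672e-01 -2.857e-01  4.000e-04]
```

View pics/crop.png

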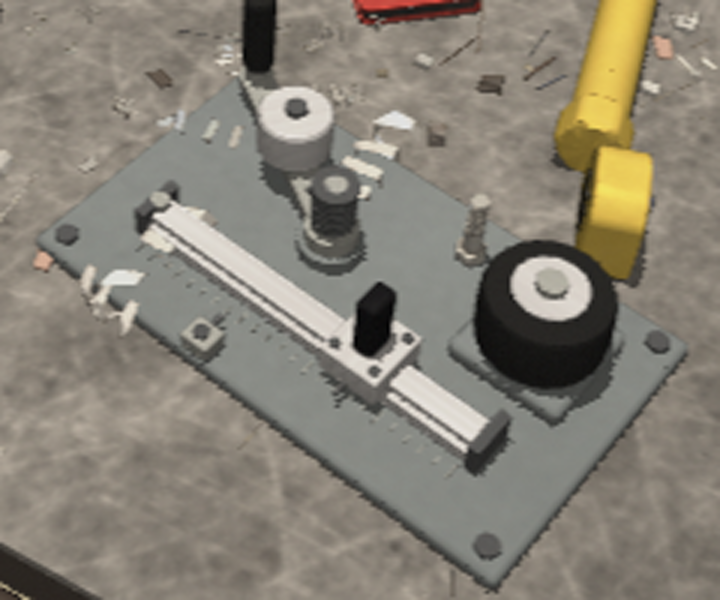

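The crop shows the index block at crop (202,335) and the fin at (375,318). The bolt is at (475,230), next to the wheel. The plate's hue is distinct from the bench.

```bash
sed -i "s/^m=roi.*/m=roi\&(abs(P[...,2]-.012)<.006)\&(hsv[...,0]>=32)\&(hsv[...,0]<70)\&(hsv[...,1]<20)/" m.py; python3 m.py
```

```text
plate col [136 139 132] bench z -0.05876859104841138
plate ((557.9586791992188, -74.27951049804688), (339.3582458496094, 201.46473693847656), 77.86002349853516) 0.011461369726752567
o [ 0.55795868 -0.07427951] yaw -0.21188262
index 162 [-0.1089 -0.1571  0.018 ] [-0.062   0.1219  0.0283] [-0.0902  0.0395  0.0231]
indextop 107 [-0.0993 -0.0425  0.0216] [-0.0652  0.1057  0.0283] [-0.09    0.0388  0.0238]
fin 224 [-0.0514 -0.0489  0.05  ] [-0.0278 -0.034   0.0829] [-0.0448 -0.0439  0.0731]
fintop 93 [-0.0507 -0.0477  0.0762] [-0.0278 -0.0345  0.0829] [-0.04   -0.0414  0.0793]
wheel 342 [ 0.0013 -0.1333  0.07  ] [ 0.0639 -0.0749  0.0794] [ 0.033  -0.1047  0.0714]
handle 172 [0.0708 0.1357 0.0754] [0.0907 0.1569 0.1037] [0.0771 0.1434 0.094 ]
pivotcap 200 [-0.0005  0.016   0.0623] [0.0298 0.0454 0.0724] [0.0138 0.0296 0.0694]
bolt 1250 [ 0.0182 -0.07    0.0251] [0.3524 0.01   0.0683] [ 0.2251 -0.0287  0.0382]
```

```bash
cat >> h.py <<'E'
from scipy.spatial.transform import Rotation as Ro
o=np.array([.55796,-.07428]); yaw=-.2119
RF=np.array([[np.cos(yaw),-np.sin(yaw)],[np.sin(yaw),np.cos(yaw)]])
def W(x,y,z): return np.r_[o+RF@[x,y],z]
def fr(p): return np.r_[RF.T@(np.array(p[:2])-o),p[2]]
def st():
    s=robot.get_obs(); R=Ro.from_quat(s['orientation']).as_matrix()
    print('t',s['time'],'frame tcp',fr(s['tcp_pos']).round(4),'toolY rel frameY',round(float(np.arctan2(R[1,1],R[0,1])-np.pi/2-yaw),4),'F',(RF.T@s['force'][:2]).round(1),s['force'][2].round(1),'op',round(s['opening'],4),s['finger_force'],'q',s['joint_pos'].round(2)); return s,R
def go(x,y,z,rel=0.):
    s,R=st(); d=R.T@(W(x,y,z)-s['tcp_pos'])*100
    a=np.arctan2(R[1,1],R[0,1])-np.pi/2-yaw
    print('shift',d.round(2),'yaw',round(float(-(rel-a)),3))
E
python3 -c "
from h import *
go(-.04,-.0413,.20)"
```

```text
t 0.1 frame tcp [-0.4385  0.6184  0.2375] toolY rel frameY -0.1829 F [-0.  0.] -0.1 op 0.0881 0.0 q [ 1.14  0.26  1.61  0.    1.27 -0.04]
shift [-51.18 -57.62   3.86] yaw -0.183
```

>>> move_arm(
  targets=[
    [[-4,-4.5,0,-0.09,8.8],[-8,-9,0,-0.18,8.8],[-12,-13.5,0,-0.18,8.8],[-16,-18,0,-0.18,8.8],[-20,-22.5,0,-0.18,8.8],[-24,-27,0,-0.18,8.8],[-28,-31.5,0.5,-0.18,8.8],[-32,-36,1,-0.18,8.8]],
  ],
)

```text
time: 1.1
tcp_pos: [0.4166, 0.1658, 0.2285]
orientation: [0.107, 0.994, 0.0, 0.0]
force: [1.1, 0.5, -0.0]
opening: 0.0876
finger_force: 0.0
```

```bash
python3 -c "
from h import *
go(-.04,-.0413,.20)"
```

```text
t 1.1 frame tcp [-0.1887  0.205   0.2285] toolY rel frameY -0.0025 F [1.  0.7] -0.0 op 0.0876 0.0 q [ 0.32 -0.17  2.08 -0.    1.24 -1.03]
shift [-14.93 -24.59   2.85] yaw -0.003
```

>>> move_arm(
  targets=[
    [[-3,-5,0.5,0,8.8],[-6,-10,1,0,8.8],[-9,-15,1.5,0,8.8],[-12,-20,2,0,8.8],[-14,-23,2.8,0,8.8],[-14.5,-24,2.8,0,8.8],[-14.5,-24,2.8,0,8.8]],
  ],
)

```text
time: 1.98
tcp_pos: [0.5067, -0.0977, 0.2004]
orientation: [0.108, 0.994, 0.0, -0.001]
force: [0.3, 0.1, -0.1]
opening: 0.0876
finger_force: 0.0
```

```bash
python3 - <<'E'
from h import *
go(-.04,-.0413,.044)
c=cap('wrist'); cv2.imwrite('pics/w1.png',c['color'][...,::-1]); print(c['K'],-c['R'].T@c['t'])
E
```

```text
t 1.975 frame tcp [-0.0452 -0.0337  0.2004] toolY rel frameY -0.0041 F [0.3 0.1] -0.1 op 0.0876 0.0 q [-0.24 -0.01  1.98  0.    1.17 -1.59]
shift [-0.54 -0.77 15.64] yaw -0.004
[[371.64829954   0.         316.37051779]
 [  0.         371.64829954 243.17889536]
 [  0.           0.           1.        ]] [ 0.44358089 -0.08332988  0.34676381]
```

View pics/w1.png

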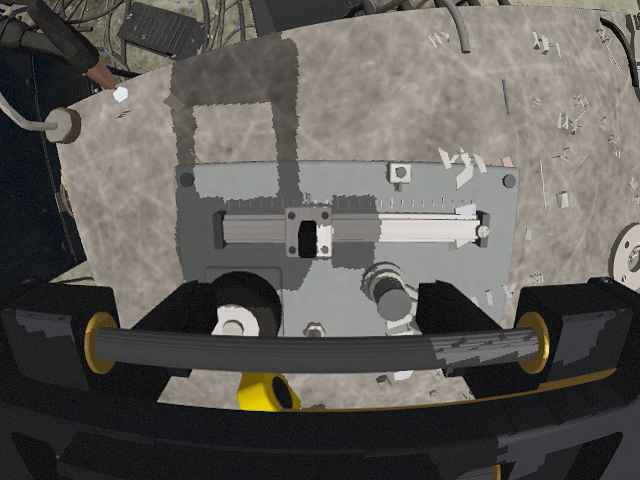

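The wrist view shows the index block at (400,173), the carriage block centred at (308,231) and its pointer near (308,205).

```bash
cat >> h.py <<'E'
def frays(c,uv,h):
    n=cv2.fisheye.undistortPoints(np.array(uv,float).reshape(-1,1,2),c['K'],np.zeros(4)).reshape(-1,2)
    d=np.c_[n,np.ones(len(n))]@c['R']; oo=-c['R'].T@c['t']
    return np.array([fr(p) for p in oo+d*((h-oo[2])/d[:,2])[:,None]])
E
python3 - <<'E'
from h import *
c=load('wrist')
print(frays(c,[(400,173),(388,165),(411,165),(388,182),(411,182)],.024)[:,:2].round(4).tolist())
print(frays(c,[(286,206),(331,206),(286,258),(331,258)],.039)[:,:2].round(4).tolist())
print(frays(c,[(177,163),(517,163)],.012)[:,:2].round(4).tolist())
cv2.imwrite('pics/w1c.png',cv2.resize(c['color'][155:265,270:430,::-1],None,fx=5,fy=5,interpolation=cv2.INTER_CUBIC))
E
```

```text
[[-0.0887, 0.0412], [-0.0955, 0.0302], [-0.096, 0.051], [-0.0805, 0.0305], [-0.0809, 0.0515]]
[[-0.0615, -0.0581], [-0.0612, -0.0203], [-0.0159, -0.0591], [-0.0158, -0.0201]]
[[-0.1003, -0.1629], [-0.1031, 0.1663]]
```

View pics/w1c.png

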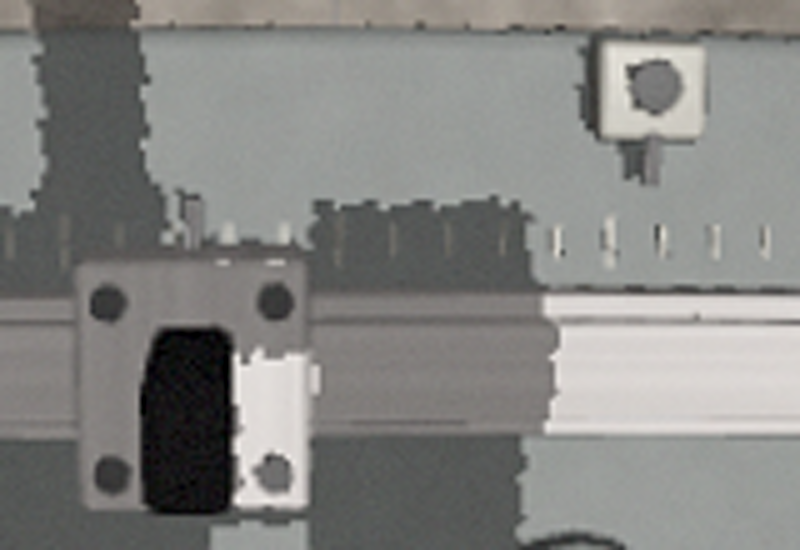

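The crop shows the index pointer tip at (655,180), which is image (401,190). The carriage pointer is at (193,200), which is image (308.6,195.5).

```bash
python3 - <<'E'
from h import *
c=load('wrist')
p=frays(c,[(400.9,189),(308.6,195.5)],.022); print(p.round(4).tolist(), p[0,1]-p[1,1])
go(-.04,-.0405,.044)
E
```

```text
[[-0.0742, 0.0429, 0.022], [-0.068, -0.0394, 0.022]] 0.08221561696043361
t 2.025 frame tcp [-0.0454 -0.033   0.2006] toolY rel frameY -0.0031 F [0.2 0.5] 0.1 op 0.0878 0.0 q [-0.24 -0.01  1.98  0.    1.17 -1.59]
shift [-0.55 -0.75 15.66] yaw -0.003
```

>>> move_arm(
  targets=[
    [[-0.6,-0.8,5,0,5],[-0.6,-0.8,10,0,5],[-0.6,-0.8,14,0,5],[-0.6,-0.8,15.4,0,5],[-0.6,-0.8,15.4,0,2],[-0.6,-0.8,15.4,0,0.5],[-0.6,-0.8,15.4,0,0.5],[-0.6,-0.8,15.4,0,0.5]],
  ],
  squeeze=25,
)

```text
time: 3.02
tcp_pos: [0.5124, -0.1069, 0.0481]
orientation: [0.107, 0.994, -0.0, 0.001]
force: [-0.5, 0.7, 4.6]
opening: 0.0142
finger_force: 25.0
```

```bash
python3 -c "
from h import *
st()"
```

```text
t 3.025 frame tcp [-0.0377 -0.0415  0.0481] toolY rel frameY -0.0031 F [-0.6  0.6] 4.6 op 0.0142 24.996479689143598 q [-0.25  0.18  2.1   0.    0.86 -1.61]
```

>>> move_arm(
  targets=[
    [[0,1,0,0,0.5],[0,2.5,0,0,0.5],[0,4,0,0,0.5],[0,5.5,0,0,0.5],[0,7,0,0,0.5],[0,8.1,0,0,0.5],[0,8.1,0,0,0.5]],
  ],
)

```text
time: 3.9
tcp_pos: [0.5296, -0.0264, 0.0481]
orientation: [0.107, 0.994, 0.0, 0.001]
force: [-0.4, 3.3, 6.4]
opening: 0.0139
finger_force: 25.0
```

```bash
python3 - <<'E'
from h import *
st(); c=cap('wrist'); im=c['color'][...,::-1]; s=cap('scene'); t=s['color'][270:400,260:420,::-1]
a=cv2.resize(im,(400,300),interpolation=cv2.INTER_AREA); b=cv2.resize(t,(370,300),interpolation=cv2.INTER_CUBIC)
cv2.imwrite('pics/w2.png',np.vstack([np.hstack([a,b]),cv2.resize(im[110:240,240:560],(770,300))]))
E
```

```text
t 3.9 frame tcp [-0.0378  0.0408  0.0481] toolY rel frameY -0.0025 F [-1.   3.1] 6.4 op 0.0139 24.994993675500154 q [-0.1   0.19  2.08  0.    0.87 -1.45]
```

View pics/w2.png

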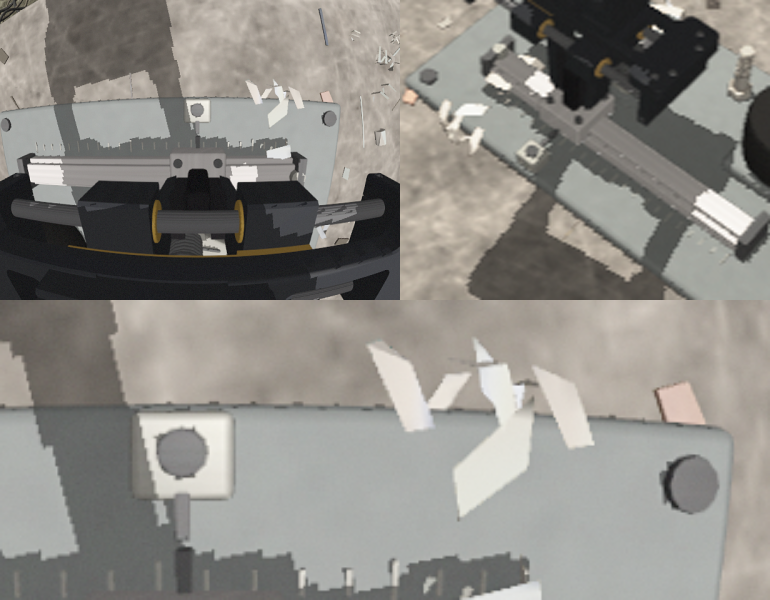

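The wrist crop (scale 2.4) shows the index pointer at column 182 and the carriage pointer at 184.5, so they are within about 0.5 mm. I'll measure that properly.

```bash
python3 - <<'E'
from h import *
c=load('wrist'); g=cv2.cvtColor(c['color'],cv2.COLOR_RGB2GRAY)
for v in (195,198,201,204,207,210,214,218,221,224,228,232): print(v,g[v,306:326].tolist())
# y-direction check: plate front edge, and point rays
for v in(204,221): print(frays(c,[(315.5,v),(316.5,v)],.022).round(5).tolist())
E
```

```text
195 [185, 183, 181, 184, 179, 180, 152, 126, 136, 140, 141, 141, 128, 170, 170, 170, 168, 166, 169, 166]
198 [176, 174, 100, 98, 101, 98, 115, 132, 140, 139, 139, 141, 130, 173, 177, 176, 177, 175, 177, 175]
201 [176, 174, 178, 114, 99, 103, 116, 133, 142, 142, 140, 139, 131, 172, 177, 175, 174, 174, 175, 175]
204 [179, 175, 179, 138, 108, 99, 109, 128, 140, 141, 139, 140, 133, 174, 175, 174, 175, 174, 175, 174]
207 [173, 97, 99, 102, 101, 101, 104, 125, 141, 140, 139, 137, 128, 172, 176, 174, 172, 175, 173, 176]
210 [106, 101, 100, 102, 102, 104, 87, 112, 138, 138, 138, 138, 132, 170, 173, 173, 173, 171, 172, 173]
214 [105, 105, 101, 104, 102, 105, 98, 91, 82, 104, 146, 145, 146, 172, 172, 173, 172, 172, 173, 171]
218 [106, 104, 103, 101, 101, 104, 95, 71, 54, 55, 52, 52, 58, 70, 97, 160, 175, 174, 175, 176]
221 [104, 103, 104, 104, 105, 103, 93, 74, 75, 72, 75, 76, 72, 80, 98, 100, 98, 102, 101, 101]
224 [127, 106, 104, 105, 105, 105, 90, 74, 72, 78, 71, 74, 72, 83, 100, 102, 101, 102, 100, 102]
228 [126, 108, 103, 101, 102, 106, 91, 77, 69, 74, 75, 72, 73, 83, 102, 101, 103, 98, 107, 127]
232 [124, 108, 103, 103, 103, 102, 103, 90, 70, 74, 74, 72, 72, 81, 99, 102, 100, 101, 106, 124]
[[-0.07617, 0.04134, 0.022], [-0.07617, 0.0418, 0.022]]
[[-0.06804, 0.04131, 0.022], [-0.06804, 0.04178, 0.022]]
```

The offset is about 0.2 mm, so I'll release and rise.

>>> move_arm(
  targets=[
    [[0,-0.05,0,0,3],[0,-0.05,0,0,5],[0,-0.05,-3,0,5],[0,-0.05,-8,0,5],[0,-0.05,-12,0.17,7],[0,-0.05,-13,0.34,7],[0,-0.05,-13,0.51,7],[0,0,-13,0.68,7]],
  ],
)

```text
time: 5.0
tcp_pos: [0.5283, -0.0278, 0.1767]
orientation: [0.435, 0.9, -0.0, -0.0]
force: [-0.3, 0.1, 0.4]
opening: 0.0697
finger_force: 0.0
```

```bash
python3 - <<'E'
from h import *
go(.0815,.1465,.180,-2.094)
s=cap('scene');cv2.imwrite('pics/s3.png',cv2.resize(s['color'][220:400,250:490,::-1],None,fx=3,fy=3,interpolation=cv2.INTER_CUBIC))
E
```

```text
t 5.0 frame tcp [-0.0388  0.0392  0.1767] toolY rel frameY -0.6889 F [-0.3  0. ] 0.4 op 0.0697 0.0 q [-0.1   0.04  1.98 -0.    1.12 -0.77]
shift [-2.47 15.93 -0.33] yaw 1.405
```

View pics/s3.png

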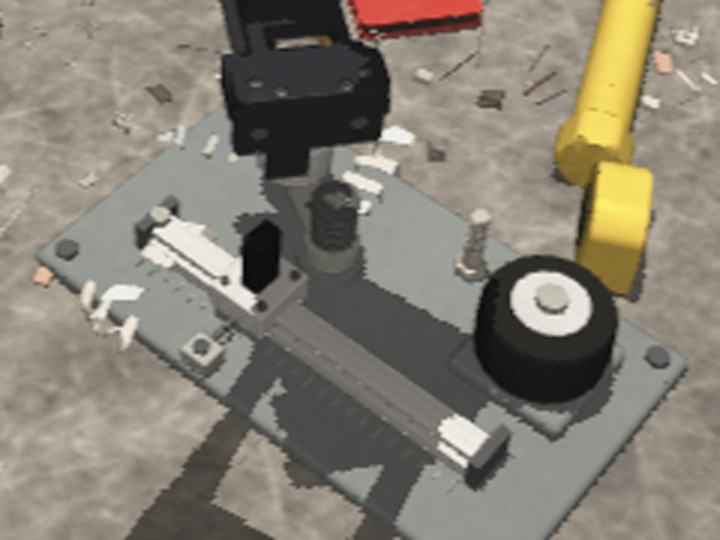

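The picture shows the fin at crop (262,255), released, with the carriage pointer meeting the index pointer at about (230,330). Next I go above the handle.

>>> move_arm(
  targets=[
    [[-0.5,3,0,0.17,8],[-1,6,0,0.34,8],[-1.5,9,0,0.51,8],[-2,12,0,0.68,8],[-2.5,15,0,0.85,8],[-2.5,15.9,0,1.02,8],[-2.5,15.9,0,1.19,8],[-2.5,15.9,0,1.36,8]],
  ],
)

```text
time: 6.05
tcp_pos: [0.6679, 0.0524, 0.1758]
orientation: [0.904, 0.428, -0.001, -0.0]
force: [0.7, 0.0, -0.7]
opening: 0.0798
finger_force: 0.0
```

```bash
python3 - <<'E'
from h import *
go(.0815,.1465,.063,-2.094)
c=cap('wrist'); cv2.imwrite('pics/w4.png',c['color'][...,::-1])
c=cap('scene'); P=cloud(c); F=np.dstack([(P[...,:2]-o)@RF,P[...,2]]);x,y,z=F[...,0],F[...,1],F[...,2]
q=(abs(x-.08)<.03)&(abs(y-.146)<.03)&(z>.05)&(z<.106); print(q.sum(),F[q].min(0),F[q].max(0))
E
```

```text
t 6.05 frame tcp [0.0808 0.147  0.1758] toolY rel frameY -2.0458 F [0.6 0.2] -0.7 op 0.0798 0.0 q [ 0.04  0.3   1.68 -0.    1.17  0.73]
shift [ 0.    0.09 11.28] yaw 0.048
277 [0.06801851 0.13577978 0.05011985] [0.091651   0.15696087 0.10424066]
```

View pics/w4.png

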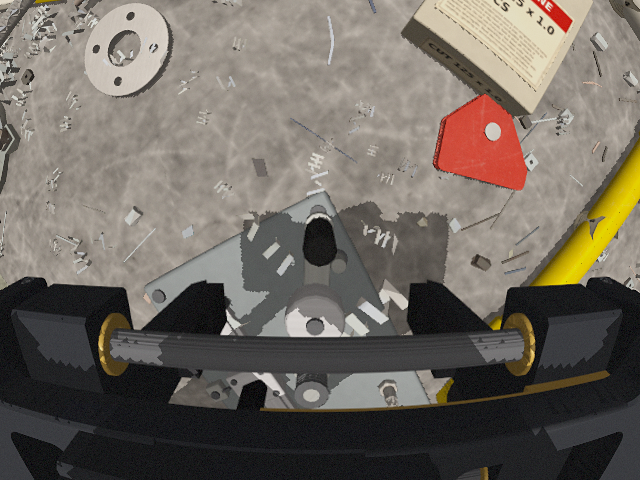

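The wrist view shows the handle at (320,240), centred between the fingers and with the arm bar in line. I'll descend and grip.

>>> move_arm(
  targets=[
    [[0,0.1,4,0.05,7],[0,0.1,8,0.05,5],[0,0.1,11,0.05,4.5],[0,0.1,11.2,0.05,3],[0,0.1,11.2,0.05,1.5],[0,0.1,11.2,0.05,1.5],[0,0.1,11.2,0.05,1.5]],
  ],
  squeeze=35,
)

```text
time: 7.02
tcp_pos: [0.6702, 0.052, 0.0668]
orientation: [0.914, 0.407, 0.001, 0.0]
force: [-0.6, 1.6, 3.7]
opening: 0.0208
finger_force: 35.0
```

```bash
python3 - <<'E'
from h import *
s,R=st()
p0=np.array([.015,.03]); f=fr(s['tcp_pos']); r=f[:2]-p0; print('r',np.hypot(*r),'ang',np.degrees(np.arctan2(r[1],r[0])))
Rr=np.hypot(*r); a0=np.arctan2(r[1],r[0])
for th in list(np.arange(.1,.91,.1))+[.95]:
    t=p0+Rr*np.array([np.cos(a0+th),np.sin(a0+th)]); d=R.T@(W(*t,f[2])-s['tcp_pos'])*100; print(round(th,2),d.round(2).tolist())
E
```

```text
t 7.025 frame tcp [0.0831 0.1471 0.0668] toolY rel frameY -2.0924 F [-0.9  1.4] 3.7 op 0.0208 35.00062197446823 q [0.04 0.4  1.76 0.   0.98 0.77]
r 0.1354619976392023 ang 59.808866736361246
0.1 [-0.06, -1.35, -0.0]
0.2 [-0.26, -2.69, -0.01]
0.3 [-0.58, -4.01, -0.01]
0.4 [-1.04, -5.28, -0.01]
0.5 [-1.62, -6.5, -0.02]
0.6 [-2.33, -7.66, -0.02]
0.7 [-3.14, -8.74, -0.02]
0.8 [-4.06, -9.74, -0.03]
0.9 [-5.07, -10.64, -0.03]
0.95 [-5.61, -11.05, -0.03]
```

>>> move_arm(
  targets=[
    [[-0.06,-1.35,0,-0.1,1.5],[-0.26,-2.7,0,-0.2,1.5],[-0.6,-4.0,0,-0.3,1.5],[-1.05,-5.3,0,-0.4,1.5],[-1.6,-6.5,0,-0.5,1.5],[-2.35,-7.65,0,-0.6,1.5],[-3.15,-8.75,0,-0.7,1.5],[-4.05,-9.75,0,-0.8,1.5]],
  ],
)

```text
time: 8.02
tcp_pos: [0.5737, 0.0868, 0.0669]
orientation: [0.682, 0.731, 0.004, 0.004]
force: [8.6, -1.1, -4.2]
opening: 0.021
finger_force: 35.0
```

```bash
cat > a.py <<'E'
from h import *
s,R=st()
p0=np.array([.015,.03]); f=fr(s['tcp_pos']); r=f[:2]-p0; a0=np.arctan2(r[1],r[0]); print('r',np.hypot(*r),'th',a0-np.pi/3, 'Ft', RF.T@s['force'][:2]@[-np.sin(a0),np.cos(a0)])
for th in(.85,.9,.93,.96):
    t=p0+.1352*np.array([np.cos(np.pi/3+th),np.sin(np.pi/3+th)]); d=R.T@(W(*t,f[2])-s['tcp_pos'])*100; print(round(th,2),d.round(2).tolist())
E
python3 a.py
```

```text
t 8.025 frame tcp [-0.0185  0.1607  0.0669] toolY rel frameY -1.2888 F [8.6 0.7] -4.2 op 0.021 34.99914910644293 q [ 0.11  0.25  1.97 -0.    0.92  0.04]
r 0.13496587237132687 th 0.774247070505286 Ft -8.539062267795062
0.85 [0.02, -1.02, -0.01]
0.9 [-0.03, -1.7, -0.02]
0.93 [-0.07, -2.1, -0.02]
0.96 [-0.13, -2.5, -0.03]
```

>>> move_arm(
  targets=[
    [[0,-0.7,0,-0.05,1.5],[0,-1.2,0,-0.1,1.5],[0,-1.5,0,-0.1,1.5],[0,-1.7,0,-0.1,1.5],[0,-1.7,0,-0.1,1.5],[0,-1.7,0,-0.1,1.5]],
  ],
)

```text
time: 8.78
tcp_pos: [0.5576, 0.0851, 0.0669]
orientation: [0.646, 0.764, 0.003, 0.005]
force: [9.4, -2.3, -5.1]
opening: 0.0207
finger_force: 35.0
```

```bash
python3 a.py
```

```text
t 8.775 frame tcp [-0.0338  0.1557  0.0669] toolY rel frameY -1.1921 F [ 9.7 -0.3] -5.1 op 0.0207 34.998801313340664 q [ 0.11  0.22  2.01 -0.    0.91 -0.06]
r 0.13488701264388786 th 0.8939962280477249 Ft -8.96342626464704
0.85 [0.01, 0.59, 0.01]
0.9 [0.03, -0.08, -0.0]
0.93 [0.03, -0.49, -0.01]
0.96 [0.01, -0.89, -0.01]
```

>>> move_arm(
  targets=[
    [[0,-0.15,0,0,1.5],[0,-0.3,0,0,1.5],[0,-0.3,0,0,1.5],[0,-0.3,0,0,1.5]],
  ],
  squeeze=45,
)

```text
time: 9.28
tcp_pos: [0.557, 0.0849, 0.067]
orientation: [0.646, 0.763, 0.005, 0.006]
force: [16.4, -1.6, -11.4]
opening: 0.0206
finger_force: 45.0
```

```bash
python3 a.py
```

```text
t 9.275 frame tcp [-0.0345  0.1554  0.067 ] toolY rel frameY -1.1922 F [16.4  1.8] -11.4 op 0.0206 44.99652000144124 q [ 0.11  0.21  2.01 -0.    0.9  -0.06]
r 0.1348457992371005 th 0.8992360733727169 Ft -15.88446773277158
0.85 [0.02, 0.67, 0.01]
0.9 [0.04, -0.01, -0.0]
0.93 [0.03, -0.42, -0.01]
0.96 [0.01, -0.82, -0.01]
```

>>> move_arm(
  targets=[
    [[0,-0.1,0,0,1.5],[0,-0.2,0,0,1.5],[0,-0.2,0,0,1.5],[0,-0.2,0,0,1.5]],
  ],
)

```text
time: 9.78
tcp_pos: [0.5566, 0.0849, 0.0671]
orientation: [0.646, 0.763, 0.007, 0.007]
force: [20.9, -0.8, -16.1]
opening: 0.0207
finger_force: 45.0
```

```bash
python3 a.py; python3 - <<'E'
from h import *
s=cap('scene');cv2.imwrite('pics/s5.png',cv2.resize(s['color'][200:420,180:500,::-1],None,fx=2.5,fy=2.5,interpolation=cv2.INTER_CUBIC))
E
```

```text
t 9.775 frame tcp [-0.0348  0.1554  0.0671] toolY rel frameY -1.1922 F [20.6  3.6] -16.1 op 0.0207 44.9949906533584 q [ 0.11  0.21  2.01 -0.    0.9  -0.06]
r 0.13488271009656377 th 0.9015495784295564 Ft -20.51251614791129
0.85 [0.01, 0.7, 0.01]
0.9 [0.03, 0.02, 0.0]
0.93 [0.03, -0.38, -0.01]
0.96 [0.01, -0.79, -0.02]
```

View pics/s5.png

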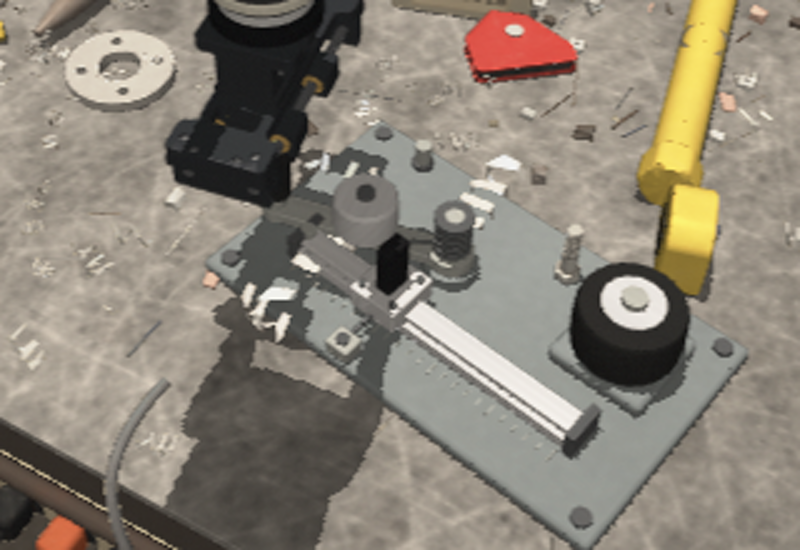

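The tension arm is home: the idler is at crop (365,210), with the stop firm at 20 N. The carriage is at the index (345,340), and the bolt, tape and flange are undisturbed.

```bash
python3 -c "
from cell import robot
print(robot.sign_off())"
```

```text
the job is handed in; nothing more can be done
None
```

I set the carriage pointer opposite the index pointer (about 0.2 mm off just before release), swung the tension arm home on its stop pin (0.90 rad), and handed the job in at about 10 s with the gripper still holding it; the bolt, tape measure and flange were not touched.

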